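# Load the plate station and clamp it through the guard window

## Task

Push the tray with the microplate fully home into the plate station by its front lip, then reach down through the window of the guard and press the clamp lever fully down, and come back out. Do not touch the guard or the microplate at any time, and do not press the lever before the tray is home. Nothing is to be gripped or lifted; leave the bottle, the jar and the tube rack where they stand.

Things in the scene. Friction and masses are not known exactly. Their poses are not given: they have to be found in the camera images.
- station: the plate station, a low white and grey machine fixed to the bench, 300 x 200 mm. Origin at bench level; x points from the tray side to the lever side (away from the robot), z up. White tunnel housing, roof 68 mm high, from x = -40 to 170 mm; the tray slides into it. On the roof stand the guard and, behind it (x = 112 to 170 mm), a 134 mm high grey block with the lever's pivot.
- guard: the guard, a fence of thin bars (12 to 15 mm gaps) and corner posts on the housing's roof, topped by a level aluminium frame, outside 104 mm (station x, from 3 to 107 mm) by 114 mm (y), 5 mm thick, top face 140 mm above the bench. Fixed to the station, and has the station's origin and axes. Must not be touched.
- window (a point): centre of the guard's rectangular window, at the level of the frame's top face (140 mm above the bench); the clear opening is 80 mm along the station's x and 90 mm along its y. Its axes are the station's.
- paddle (a point): middle of the top face of the lever's black rubber paddle (36 mm along the lever by 40 mm wide, 10 mm thick), right under the window. Up it is about 119 mm above the bench, pressed fully down 93 mm. It moves with the lever.
- lever (a joint): angle of the clamp lever in rad: about 0 = up, 0.30 = fully down on its stop. It turns about a level axis along the station's y, at station x = 145 mm, 88 mm above the bench, 90 mm from the paddle's middle; pressing the paddle down increases the value. Stiff: about 5 N at the paddle moves it; it stays where it is left (no spring).
- tray (a joint): how far the tray has been slid in, in m: 0 = fully out (as at the start), 0.085 = fully home on its stop. It slides along the station's +x; about 2.5 N moves it (more when fast), and it stays where it is left.
- tray_lip (a point): middle of the outer face (towards station -x) of the tray's push lip: an upright aluminium bar at the tray's outer end, 90 mm wide, 12 mm thick, from 24 to 60 mm above the bench; this point is 42 mm up and moves with the tray. It starts 175 mm before the station's origin and is 90 mm before it at home. Push it towards station +x.
- plate: the white 96-well microplate, 85.5 x 127.5 x 14.5 mm, lying loose in the tray's nest with 3 to 5 mm of play, its centre 86 mm behind the lip's outer face (nest floor 30 mm, plate top 44.5 mm above the bench). Origin: centre of its underside. It rides along with the tray and must not be touched by the robot.
- bottle: amber reagent bottle standing on the bench beside the station, 56 mm across, 120 mm high. Origin: centre of its underside. Leave it alone.
- jar: small white jar on the bench beside the station, 52 mm across, 60 mm high. Origin: centre of its underside. Leave it alone.
- tube_rack: grey rack of small capped tubes on the bench beside the station, 120 x 60 mm, 48 mm high. Origin: centre of its underside. Leave it alone.
Not all that is in view belongs to the job. What is meant by the plate is not green or pink, and is the larger of those in its own colour.

How it is judged:
On the way, in this order (a step that is already met when the one before it is completed fails the run):
1. the tray is pushed home while the lever is still up (value of joint tray above 0.081 m and value of joint lever below 0.12 rad), for 0.2 s.
2. the lever is pressed down through the window, with the tray home (value of joint lever above 0.27 rad and value of joint tray above 0.081 m), for 0.2 s.
At the end, for the whole second after the job is handed in: The tray is home (within 4 mm of its 85 mm stop), the lever is down (at least 0.27 of 0.30 rad), and the microplate lies flat and still in the tray's nest (all of step 2 and height (world z) of plate below 0.033 m and angle between plate's own z axis and vertical below 0.05 rad and linear speed of plate below 0.01 m/s); the robot touches nothing.
It fails at once if the robot touches the guard (contact force between any of the fingers, the arm and guard above 0.3 N).
It fails at once if the robot touches the microplate (contact force between any of the fingers, the arm and plate above 0.3 N).
It fails at once if the microplate leaves its nest or is lifted (height (world z) of plate above 0.038 m).
It fails at once if the lever is pressed before the tray is home (value of joint tray below 0.078 m and value of joint lever above 0.12 rad).
It fails at once if the bottle, the jar or the tube rack is moved or lifted (distance of any of bottle, jar, tube_rack from where it was at the start of the episode above 0.015 m).
It also fails if it takes over 45 s, if anything falls off the work surface, if the arm or the gripper's body presses on something with over 40 N, if the wrist force passes 120 N, or if a joint passes its speed limit or range.

## Robot

A 7-joint arm with a two-finger parallel gripper is mounted at the origin on the work surface. World frame = base frame: x ahead of the robot, y to its left, z up, the work surface at z = 0. Lengths are in m, angles in rad, forces in N, time in s.
With the tool pointing down it reaches from about 0.4 to 0.85 m from the base axis. Payload 10.4 kg.
Tool frame: the origin (TCP) lies midway between the tips of the shut fingers; the grasp point (between the pads) lies 19 mm behind it (grip_point_offset is the distance from the TCP to the grasp point, in m); z points along the fingers, y is the direction in which the jaws open and shut (so a half turn about z gives the same grasp; the last joint's range is limited). The gripper opens to 87 mm and grips with 3 to 60 N. Pads are 19 mm wide; open, the fingers measure 117 mm over their backs; the gripper's body (75 mm by 190 mm) begins 51 mm behind the grasp point.
Start: joints at [-1.151, 0.332, -0.065, 1.46, 0.022, 1.35, -0.088], TCP at [0.268, 0.565, 0.223] pointing down, gripper open.
Joint ranges: [-2.6, 2.6], [-0.5, 2.12], [-1.47, 1.34], [0.16, 2.42], [-1.27, 4.41], [0.06, 2.06], [-2.6, 2.6]. Speed limits (rad/s): [2.22, 2.22, 2.79, 2.79, 3.14, 3.14, 3.14].

## Interface

Orientations are given as a unit quaternion [x, y, z, w].
In Python, from workcell import state, grab_frame, get_calibration, job_done, silhouettes, tip_of, grip_point_offset gives the robot as it stands. The module is installed in compiled form; this text tells all that it offers.
- The arm moves only by the tool jog_arm, never from a script. Its argument "increments" is text: rows parted by semicolons, each of 6 numbers parted by spaces: the shift along the tool's x, y, z in mm, then the turn, a rotation vector about the tool's x, y, z in rad. A call has 1 to 10 rows; each row is the pose to reach, as a shift and turn from the pose commanded when the call began, along the tool's axes at that moment; what a row does not reach only later rows make up. A row lasts 1/10 s, in which the tool goes at most 50 mm and 8.59 degrees, less where a joint would pass 70% of its speed; a pose out of reach is approached as far as the arm can. A call with a gripper value outside its range is refused whole. "fingers" is the opening, from 0 (shut) to 1 (fully open), set as the call begins (left out, the last holds). The fingers move at their own pace and stop on an object; "newtons" is the grip in N (left out, the last holds). Time passes only in rows, so rows that repeat a pose let the fingers close. It gives the time, the measured TCP pose, the force and the opening at its end, in the units of the state.
- state(): the state, without advancing time (a new reading comes with each control period).
- grab_frame(name): name is "scene" or "top"; returns the picture (400x640x3 uint8, blue, green, red); there is no depth.
- get_calibration(name): a dict with "vertical_fov" (degrees; the focal length in pixels is half the picture's height over the tangent of half this angle, whatever the lens; pixels are square), "cx", "cy" (the principal point, pixels), "k1" (the pictures are not rectified: a ray, as slopes to the right and down, at radius r is drawn at 1 + k1 r^2 times it, then the intrinsics apply), "rvec" (rotation vector, rad) and "tvec" (3), from world to camera coordinates, as OpenCV has them. Camera axes: x right, y down, z forward; pixel columns grow to the right and rows downward; lengths in m; the calibration is good to about 2 mm. A picture is of the moment at which its call begins. get_calibration takes no time and is no camera call.
- job_done(): hands the job in, once; it reports no verdict.
Trained networks look in the newest picture that a camera, given by its name, has taken for a name from the list of things; names that differ only in an ending like _2 or _b are one class to them, and where a whole thing is asked for, a point or a joint stands for the part that bears it (a point fixed in the world has none). Each returns a list of dicts, best first, with "conf" (0 to 1); they miss things now and then, are a little off and sometimes report something else, mostly with a low value. They report only what shows in the picture. A call takes as long as a camera call. They do not tell look-alikes from the thing itself.
- silhouettes(camera, query): "region" (400x640 bool, what is visible of it).
- tip_of(camera, query): "xyz" ([x, y, z] in m, in the coordinates of the camera as it stood for that picture, good to about 4 mm: a listed point, or the origin of a listed thing).
The state is a dict: "time": time; "q": joint angles; "qvel": joint speeds; "effort": joint torques, N m; "ee_pos": TCP position; "tcp_rot": TCP orientation; "force": force on the tool from outside, world axes, zero at the start; "ft_torque": the same for the moment, N m; "finger_gap": finger opening in m.
Only numpy, scipy, OpenCV 4.12 (cv2) and the standard library are available. Lean on these libraries where they do the work, as an engineer would, in place of code of your own. Each camera call takes 0.05 s, during which the arm holds its last target.

## Working session

There is one attempt and no reset: what is moved stays moved. The work goes in short steps, Python scripts to look and compute and a tool call to move; the robot and the scene stay as the last step left them, time stands still between calls to the robot, and variables do not carry over. Pictures are saved under pics/ and viewed, and the job is handed in when it is done.

Besides the shell and the picture viewer there is one more tool, called after "Call:" by a JSON object that holds its "op" and its "data". jog_arm: Moves the arm, as the interface text tells. Its arguments: {"type":"object","properties":{"increments":{"type":"string"},"fingers":{"type":"number"},"newtons":{"type":"number"}},"required":["increments"]}

```bash
mkdir -p pics
cat > h.py <<'E'
import numpy as np, cv2
from scipy.spatial.transform import Rotation as R
from workcell import *
def cam(n):
    c=get_calibration(n); Rm=R.from_rotvec(np.array(c["rvec"]).ravel()).as_matrix(); t=np.array(c["tvec"]).ravel()
    return c,Rm,t
def toworld(n,p):
    c,Rm,t=cam(n); return Rm.T@(np.array(p)-t)
def proj(n,P):
    c,Rm,t=cam(n); f=200/np.tan(np.radians(c["vertical_fov"])/2)
    q=Rm@np.array(P,float)+t; s=q[:2]/q[2]; s=s*(1+c["k1"]*(s@s)); return np.array([c["cx"],c["cy"]])+f*s
def ray(n,uv,z):
    c,Rm,t=cam(n); f=200/np.tan(np.radians(c["vertical_fov"])/2)
    d=(np.array(uv,float)-[c["cx"],c["cy"]])/f; s=d.copy()
    for _ in range(30): s=d/(1+c["k1"]*(s@s))
    D=Rm.T@np.array([s[0],s[1],1]); C=-Rm.T@t
    return C+D*(z-C[2])/D[2]
E
python3 - <<'E'
from h import *
s=state(); print(s["time"],s["ee_pos"],s["tcp_rot"],s["force"],s["finger_gap"])
for n in("scene","top"):
    im=grab_frame(n); cv2.imwrite(f"pics/{n}0.png",im); print(n,get_calibration(n))
    for q in("station","window","paddle","tray_lip","plate","bottle","jar","tube_rack"):
        print(q,[(round(d["conf"],2),toworld(n,d["xyz"]).round(4)) for d in tip_of(n,q)])
E
```

```text
0.0 [0.2676344  0.56436542 0.22174359] [ 2.19580218e-01  9.75594188e-01 -7.02721232e-04 -1.23814122e-04] [ 0.1129651   0.40192711 -0.677801  ] 0.08679879218379857
scene {'vertical_fov': 48.261517053035995, 'cx': 322.76448071280663, 'cy': 206.51778217303894, 'k1': -0.05273635144133857, 'rvec': array([ 2.26812796,  0.74983294, -0.29180329]), 'tvec': array([-0.45181407, -0.13882215,  1.19469753])}
station [(0.6, array([ 0.6029, -0.1011, -0.0018]))]
window [(0.97, array([ 0.6554, -0.1217,  0.1349]))]
paddle []
tray_lip [(0.92, array([ 0.4344, -0.0569,  0.0413])), (0.44, array([ 0.5181, -0.0788,  0.0306]))]
plate [(0.97, array([ 6.017e-01,  1.251e-01, -5.000e-04])), (0.94, array([4.280e-01, 1.371e-01, 3.000e-04])), (0.91, array([ 0.2752, -0.2189,  0.0014])), (0.75, array([ 0.516 , -0.081 ,  0.0261]))]
bottle [(0.8, array([ 0.7329,  0.0533, -0.0016]))]
jar [(0.91, array([ 0.48  , -0.3033, -0.0055]))]
tube_rack [(0.7, array([ 0.6213, -0.327 ,  0.0035]))]
top {'vertical_fov': 52.9738193669414, 'cx': 326.29232978654744, 'cy': 203.54512860604711, 'k1': -0.08949134862736209, 'rvec': array([ 2.16127886, -2.18914687,  0.05945934]), 'tvec': array([0.04296523, 0.52254988, 1.01966542])}
station [(0.67, array([ 0.6066, -0.103 , -0.0027]))]
window []
paddle [(0.66, array([ 0.6592, -0.1214,  0.1164]))]
tray_lip [(0.75, array([ 0.4307, -0.0531,  0.04  ]))]
plate [(0.92, array([0.4252, 0.1374, 0.0051])), (0.84, array([ 0.2778, -0.2214, -0.0025])), (0.6, array([ 0.5142, -0.078 ,  0.0303]))]
bottle [(0.92, array([ 0.7331,  0.0588, -0.0024]))]
jar [(0.73, array([ 0.4784, -0.3063,  0.0021]))]
tube_rack [(0.63, array([ 0.6161, -0.3239, -0.0007]))]
```

View pics/scene0.png

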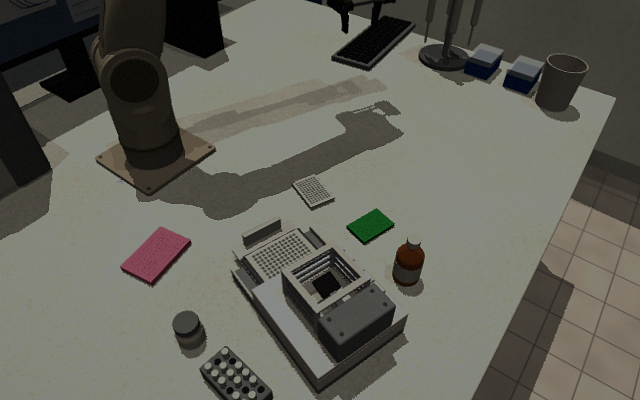

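View pics/top0.png

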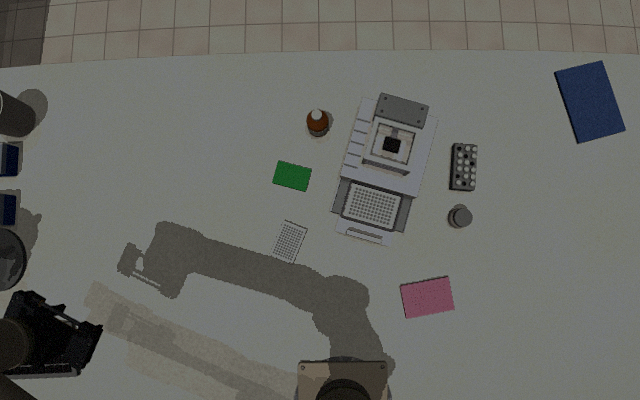

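```bash
cat >> h.py <<'E'
def SW(o,yaw,p):
    c,s=np.cos(yaw),np.sin(yaw); return np.array([o[0]+c*p[0]-s*p[1],o[1]+s*p[0]+c*p[1],p[2]])
def overlay(n,im,o,yaw,box,k,out,tr=0.0):
    x0,y0,x1,y1=box; a=cv2.resize(im[y0:y1,x0:x1],None,fx=k,fy=k,interpolation=cv2.INTER_CUBIC)
    a=np.clip(a.astype(float)*1.5,0,255).astype(np.uint8)
    def rect(xa,xb,ya,yb,z,col):
        P=[SW(o,yaw,(x,y,z)) for x,y in((xa,ya),(xb,ya),(xb,yb),(xa,yb))]
        q=np.array([(proj(n,p)+.5-[x0,y0])*k for p in P]); cv2.polylines(a,[q.astype(int)],True,col,1)
    rect(.003,.107,-.057,.057,.14,(0,0,255)); rect(.015,.095,-.045,.045,.14,(0,255,0))
    rect(-.175+tr,-.163+tr,-.045,.045,.06,(255,0,255)); rect(.112,.170,-.05,.05,.134,(255,128,0))
    rect(-.04,.17,-.1,.1,.068,(0,255,255))
    cv2.imwrite(out,a)
E
python3 - <<'E'
from h import *
o=(0.603,-0.105); 
from scipy.optimize import least_squares
m=[((.055,0),(.6554,-.1217)),((.055,0),(.6592,-.1214)),((-.175,0),(.4344,-.0569)),((-.175,0),(.4307,-.0531)),((0,0),(.6029,-.1011)),((0,0),(.6066,-.103)),((-.089,0),(.516,-.081)),((-.089,0),(.5142,-.078))]
r=least_squares(lambda v:np.concatenate([SW(v[:2],v[2],(*a,0))[:2]-b for a,b in m]),[.6,-.1,-.29]); print(r.x,np.abs(r.fun).max())
np.save("st.npy",r.x)
overlay("top",cv2.imread("pics/top0.png"),r.x[:2],r.x[2],(320,80,450,260),4,"pics/ov_top.png")
overlay("scene",cv2.imread("pics/scene0.png"),r.x[:2],r.x[2],(220,200,420,390),3,"pics/ov_sc.png")
E
```

```text
[ 0.60261826 -0.10404048 -0.28151184] 0.003981741077157652
```

View pics/ov_top.png

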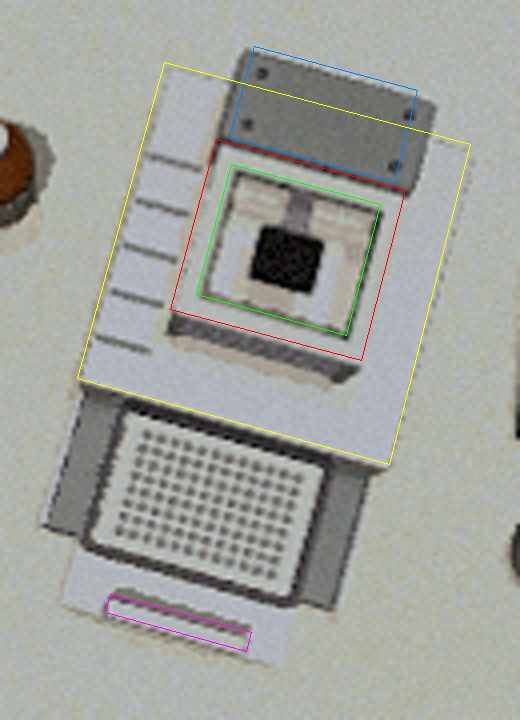

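View pics/ov_sc.png

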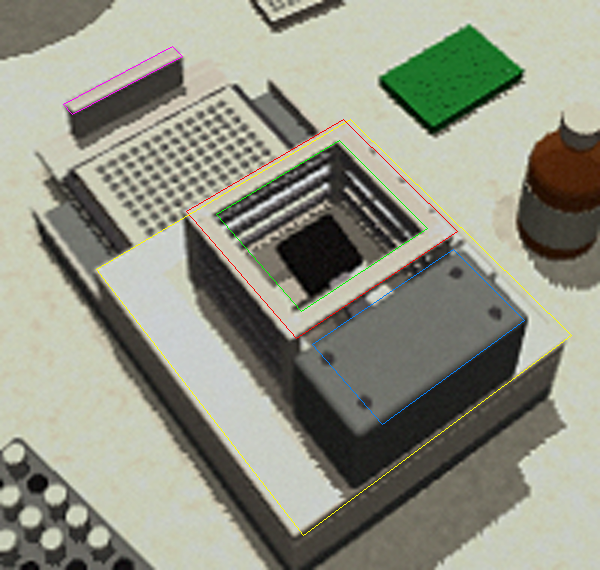

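The plate meant is the large white one in the tray, at (372,205) in the top picture. The look-alikes are the small white plate at (289,241), the green one at (292,176) and the pink one at (427,297). In the enlarged crop the large white plate sits in the nest. The station overlay matches the guard and lip in both pictures.

```bash
cat >> h.py <<'E'
def inc(*targets):
    "targets: world xyz; final orientation: tool y along station y, pointing down"
    v=np.load("st.npy"); s=state(); R0=R.from_quat(s["tcp_rot"])
    c,sn=np.cos(v[2]),np.sin(v[2]); Rt=R.from_matrix(np.array([[-c,-sn,0],[-sn,c,0],[0,0,-1]]).T.reshape(3,3).T)
    Rt=R.from_matrix(np.column_stack([[-c,-sn,0],[-sn,c,0],[0,0,-1]]))
    print("t",s["time"],"F",np.round(s["force"],2),"rotvec",(R0.inv()*Rt).as_rotvec().round(4),"gap",s["finger_gap"])
    loc=np.array(s["ee_pos"])-[*v[:2],0]; print("station xyz of TCP",[round(c*loc[0]+sn*loc[1],4),round(-sn*loc[0]+c*loc[1],4),round(loc[2],4)])
    for t in targets: print(np.round(t,4),(R0.inv().apply(np.array(t)-s["ee_pos"])*1000).round(1))
def st(p): v=np.load("st.npy"); return SW(v[:2],v[2],p)
E
python3 -c "
from h import *
inc((.45,.38,.22),(.44,.2,.22),st((-.235,0,.2)),st((-.235,0,.1)))"
```

```text
t 0.9 F [0.14 0.22 0.24] rotvec [ 1.000e-04  0.000e+00 -1.613e-01] gap 0.08692776083812241
station xyz of TCP [np.float64(-0.5074), np.float64(0.5494), np.float64(0.2226)]
[0.45 0.38 0.22] [-243.8  -88.9    2.6]
[0.44 0.2  0.22] [-311.9 -255.8    2.6]
[ 0.3769 -0.0388  0.2   ] [-357.1 -498.6   22.5]
[ 0.3769 -0.0388  0.1   ] [-357.1 -498.6  122.5]
```

Call:
{"op": "jog_arm", "data": {"increments": "-49 -18 0 0 0 -0.1613; -98 -36 0 0 0 -0.1613; -146 -54 0 0 0 -0.1613; -195 -72 0 0 0 -0.1613; -244 -89 2 0 0 -0.1613; -265 -130 2 0 0 -0.1613; -280 -175 2 0 0 -0.1613; -300 -220 2 0 0 -0.1613; -312 -256 2 0 0 -0.1613; -312 -256 2 0 0 -0.1613", "fingers": 0, "newtons": 20}}

```text
time: 1.9
ee_pos: [0.4406, 0.1942, 0.2211]
tcp_rot: [0.144, 0.99, -0.0, 0.0]
force: [0.9, -0.2, -0.5]
finger_gap: 0.0148
```

```bash
python3 -c "
from h import *
inc(st((-.215,0,.15)),st((-.215,0,.038)))"
```

```text
t 1.9 F [ 0.85 -0.19 -0.45] rotvec [-0.0001  0.0008 -0.0072] gap 0.014838232557339277
station xyz of TCP [np.float64(-0.2385), np.float64(0.2415), np.float64(0.2211)]
[ 0.3961 -0.0443  0.15  ] [ -25.2 -241.3   71.1]
[ 0.3961 -0.0443  0.038 ] [ -25.1 -241.3  183.1]
```

Call:
{"op": "jog_arm", "data": {"increments": "-5 -45 10 0 0 0; -10 -90 25 0 0 0; -15 -140 40 0 0 0; -20 -190 60 0 0 0; -25 -238 71 0 0 0; -25 -240 71 0 0 0; -25 -240 71 0 0 0"}}

```text
time: 2.6
ee_pos: [0.3972, -0.0385, 0.1496]
tcp_rot: [0.142, 0.99, 0.0, 0.0]
force: [-0.3, 1.3, -0.5]
finger_gap: 0.0004
```

```bash
python3 -c "
from h import *
inc(st((-.215,0,.15)),st((-.215,0,.038)))
im=grab_frame('scene');print(st((-.175,0,.06)),[(round(d['conf'],2),toworld('scene',d['xyz']).round(4)) for d in tip_of('scene','tray_lip')])
cv2.imwrite('pics/a1.png',cv2.resize(im[100:360,120:460],None,fx=2.2,fy=2.2))"
```

```text
t 2.6 F [-0.35  1.31 -0.48] rotvec [ 0.0006  0.     -0.0026] gap 0.00040979454595488633
station xyz of TCP [np.float64(-0.2155), np.float64(0.0059), np.float64(0.1496)]
[ 0.3961 -0.0443  0.15  ] [-0.5 -5.9 -0.4]
[ 0.3961 -0.0443  0.038 ] [ -0.5  -6.  111.6]
[ 0.43450687 -0.05542403  0.06      ] [(0.73, array([ 0.4301, -0.0547,  0.0414]))]
```

View pics/a1.png

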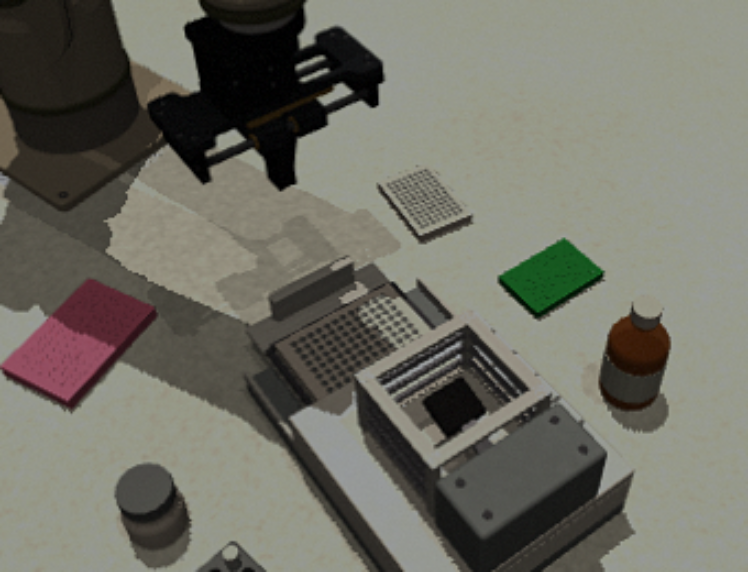

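The closed fingers are above and in front of the lip, with the way clear. Going down.

Call:
{"op": "jog_arm", "data": {"increments": "0 -2 30 0 0 0; 0 -2 60 0 0 0; 0 -2 90 0 0 0; 0 -2 111 0 0 0; 0 -2 111 0 0 0; 0 -2 111 0 0 0"}}

```text
time: 3.3
ee_pos: [0.3974, -0.0387, 0.0391]
tcp_rot: [0.139, 0.99, -0.0, -0.0]
force: [0.2, 0.1, -0.0]
finger_gap: 0.0005
```

```bash
python3 -c "
from h import *
inc(st((-.1,0,.038)))"
```

```text
t 3.3 F [ 0.22  0.14 -0.  ] rotvec [-0.0003 -0.0001  0.0019] gap 0.0005362526349669409
station xyz of TCP [np.float64(-0.2153), np.float64(0.0058), np.float64(0.0391)]
[ 0.5066 -0.0763  0.038 ] [-115.3   -6.     1.1]
```

Call:
{"op": "jog_arm", "data": {"increments": "-6 -3 0 0 0 0; -12 -6 0 0 0 0; -18 -6 0 0 0 0; -24 -6 0 0 0 0; -30 -6 0 0 0 0; -36 -6 0 0 0 0; -42 -6 0 0 0 0; -48 -6 0 0 0 0; -54 -6 0 0 0 0; -60 -6 0 0 0 0"}}

```text
time: 4.3
ee_pos: [0.453, -0.0624, 0.0384]
tcp_rot: [0.14, 0.99, -0.0, -0.0]
force: [-2.8, -1.2, 0.9]
finger_gap: 0.0004
```

```bash
python3 -c "
from h import *
inc(st((-.1,0,.038)))"
```

```text
t 4.3 F [-2.83 -1.19  0.91] rotvec [-0.0003 -0.0005 -0.0002] gap 0.00039054472519172887
station xyz of TCP [np.float64(-0.1553), np.float64(-0.0016), np.float64(0.0384)]
[ 0.5066 -0.0763  0.038 ] [-55.3   1.6   0.3]
```

Call:
{"op": "jog_arm", "data": {"increments": "-6 1 0 0 0 0; -12 1 0 0 0 0; -18 1 0 0 0 0; -24 1 0 0 0 0; -30 1 0 0 0 0; -36 1 0 0 0 0; -41 1 0 0 0 0; -45 1 0 0 0 0; -48 1 0 0 0 0; -48 1 0 0 0 0"}}

```text
time: 5.3
ee_pos: [0.5001, -0.0744, 0.0388]
tcp_rot: [0.14, 0.99, 0.0, 0.001]
force: [-1.0, 0.0, -0.3]
finger_gap: 0.0007
```

```bash
python3 -c "
from h import *
inc(st((-.1,0,.038)))
im=grab_frame('scene');v=np.load('st.npy');overlay('scene',im,v[:2],v[2],(220,150,420,340),3,'pics/b1.png',tr=.077)"
```

```text
t 5.3 F [-1.    0.03 -0.31] rotvec [0.0004 0.0013 0.0001] gap 0.0007149448739011015
station xyz of TCP [np.float64(-0.1068), np.float64(-0.0), np.float64(0.0388)]
[ 0.5066 -0.0763  0.038 ] [-6.8  0.   0.8]
```

View pics/b1.png

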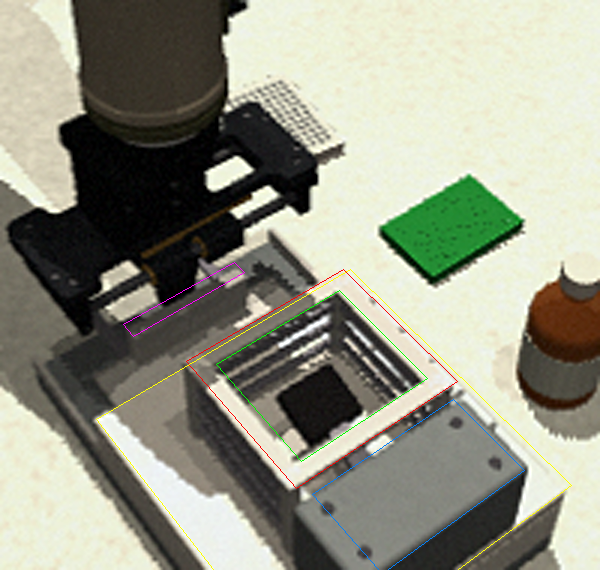

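The tray is pushed most of the way in, with the lip at about (185,300) in the crop. I'll creep to the stop and watch the force.

Call:
{"op": "jog_arm", "data": {"increments": "-2 0 0 0 0 0; -4 0 0 0 0 0; -6 0 0 0 0 0; -8 0 0 0 0 0; -8 0 0 0 0 0"}}

```text
time: 5.85
ee_pos: [0.504, -0.0755, 0.038]
tcp_rot: [0.14, 0.99, 0.001, -0.003]
force: [-16.2, 5.4, 14.9]
finger_gap: 0.0001
```

```bash
python3 -c "
from h import *
inc(st((-.1,0,.038)))"
```

```text
t 5.85 F [-16.22   5.4   14.88] rotvec [ 0.0003 -0.007   0.0004] gap 0.00014511401596610502
station xyz of TCP [np.float64(-0.1027), np.float64(-0.0), np.float64(0.038)]
[ 0.5066 -0.0763  0.038 ] [-2.7  0.   0. ]
```

Call:
{"op": "jog_arm", "data": {"increments": "-2 0 0 0 0 0; -2 0 0 0 0 0; -2 0 0 0 0 0"}}

```text
time: 6.15
ee_pos: [0.504, -0.0756, 0.0377]
tcp_rot: [0.14, 0.99, 0.001, -0.005]
force: [-25.4, 7.4, 20.5]
finger_gap: 0.0002
```

Call:
{"op": "jog_arm", "data": {"increments": "6 0 0 0 0 0; 16 0 0 0 0 0; 30 0 0 0 0 0; 40 0 0 0 0 0; 40 0 -30 0 0 0; 40 0 -70 0 0 0; 40 0 -110 0 0 0; 40 0 -150 0 0 0; 40 0 -170 0 0 0"}}

```text
time: 7.05
ee_pos: [0.4715, -0.0663, 0.2122]
tcp_rot: [0.14, 0.99, 0.001, 0.003]
force: [0.7, 0.2, 0.2]
finger_gap: 0.0006
```

```bash
python3 -c "
from h import *
v=np.load('st.npy')
inc(st((.055,0,.2)),st((.055,0,.09)))
for n,b in (('scene',(220,200,420,390)),('top',(320,80,450,260))):
  im=grab_frame(n);overlay(n,im,v[:2],v[2],b,3,f'pics/c_{n}.png',tr=.085)
  for q in ('tray_lip','paddle','window'):
    for d in tip_of(n,q):
      p=toworld(n,d['xyz']); l=p[:2]-v[:2]; c,s=np.cos(v[2]),np.sin(v[2]); print(n,q,round(d['conf'],2),np.round([c*l[0]+s*l[1],-s*l[0]+c*l[1],p[2]],4))"
```

```text
t 7.05 F [0.66 0.21 0.17] rotvec [ 0.0023  0.0048 -0.0002] gap 0.0005840031028410521
station xyz of TCP [np.float64(-0.1365), np.float64(-0.0001), np.float64(0.2122)]
[ 0.6555 -0.1193  0.2   ] [-191.4    0.2   13.1]
[ 0.6555 -0.1193  0.09  ] [-1.909e+02 -1.000e-01  1.231e+02]
scene tray_lip 0.78 [-0.0897  0.0011  0.0442]
scene tray_lip 0.65 [ 0.0547 -0.0024  0.1136]
scene paddle 0.59 [0.0601 0.0014 0.1112]
scene window 0.67 [ 0.0556 -0.0008  0.1349]
top paddle 0.81 [ 0.0568 -0.0023  0.1165]
top window 0.68 [ 0.0718 -0.2104 -0.0007]
```

View pics/c_scene.png

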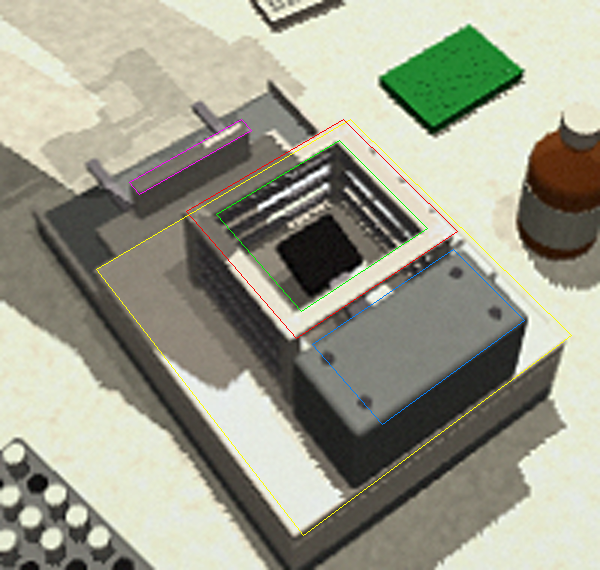

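View pics/c_top.png

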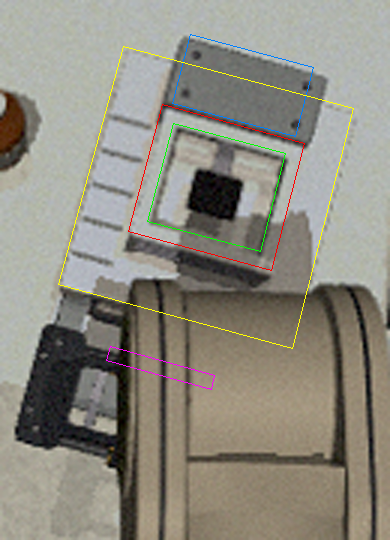

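The tray is home: the lip measures -89.7 mm against the -90 mm expected, and the overlay fits at (190,160) in the crop. The lever is still up. Moving above the window.

Call:
{"op": "jog_arm", "data": {"increments": "-20 0 0 0 0 0; -50 0 0 0 0 0; -85 0 0 0 0 0; -120 0 0 0 0 0; -155 0 0 0 0 0; -180 0 0 0 0 0; -191 0 0 0 0 0; -191 0 0 0 0 0; -191 0 0 0 0 0"}}

```text
time: 8.35
ee_pos: [0.6532, -0.1193, 0.2076]
tcp_rot: [0.141, 0.99, -0.0, -0.001]
force: [-0.4, -0.8, 0.3]
finger_gap: 0.0003
```

```bash
python3 -c "
from h import *
inc(st((.055,0,.2)),st((.055,0,.09)))"
```

```text
t 8.35 F [-0.41 -0.8   0.27] rotvec [-0.0006 -0.0016 -0.0004] gap 0.000282827152955048
station xyz of TCP [np.float64(0.0528), np.float64(-0.0006), np.float64(0.2076)]
[ 0.6555 -0.1193  0.2   ] [-2.2  0.6  7.6]
[ 0.6555 -0.1193  0.09  ] [ -2.4   0.7 117.6]
```

Go down to z≈0.145, just above the frame, and look.

Call:
{"op": "jog_arm", "data": {"increments": "-2 0 20 0 0 0; -2 0 40 0 0 0; -2 0 57 0 0 0; -2 0 57 0 0 0"}}

```text
time: 8.75
ee_pos: [0.6537, -0.1189, 0.1493]
tcp_rot: [0.14, 0.99, 0.0, -0.002]
force: [-1.0, 0.3, -0.4]
finger_gap: 0.0003
```

```bash
python3 -c "
from h import *
v=np.load('st.npy')
inc(st((.055,0,.09)))
im=grab_frame('scene');overlay('scene',im,v[:2],v[2],(240,170,420,350),3,'pics/d1.png',tr=.085)"
```

```text
t 8.75 F [-1.01  0.29 -0.37] rotvec [-0.0002 -0.0041  0.0003] gap 0.000289218888601228
station xyz of TCP [np.float64(0.0532), np.float64(-0.0001), np.float64(0.1493)]
[ 0.6555 -0.1193  0.09  ] [-2.   0.1 59.3]
```

View pics/d1.png

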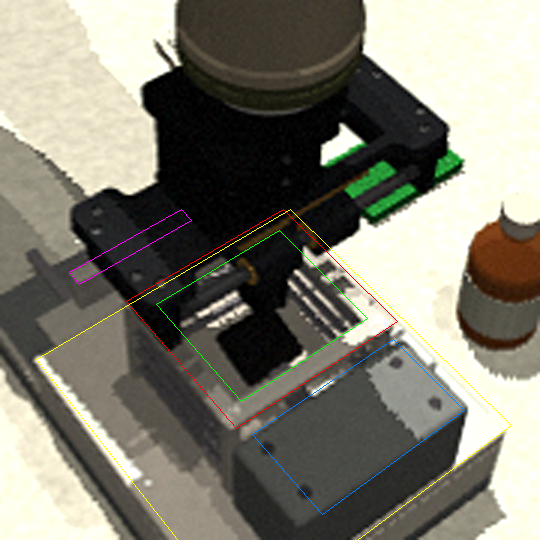

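```bash
python3 -c "
from h import *
for x in (.02,.053,.09):
  for y in (-.095,-.08):
    print(x,y,[( (proj('scene',st((x,y,z)))-[240,170])*3).round(0).tolist() for z in (.16,.19,.22,.25)])
print((proj('scene',st((.053,0,.149)))-[240,170])*3)"
```

```text
0.02 -0.095 [[82.0, 333.0], [78.0, 300.0], [73.0, 265.0], [68.0, 227.0]]
0.02 -0.08 [[106.0, 319.0], [102.0, 286.0], [98.0, 251.0], [93.0, 213.0]]
0.053 -0.095 [[116.0, 374.0], [113.0, 341.0], [109.0, 307.0], [105.0, 270.0]]
0.053 -0.08 [[140.0, 360.0], [137.0, 327.0], [134.0, 292.0], [131.0, 255.0]]
0.09 -0.095 [[156.0, 423.0], [154.0, 391.0], [151.0, 357.0], [149.0, 321.0]]
0.09 -0.08 [[180.0, 408.0], [179.0, 376.0], [177.0, 341.0], [175.0, 305.0]]
[258.13259059 298.26607247]
```

The tip is centred over the paddle, at crop (260,298), and the gripper's body stays above 0.215 m. Pressing.

Call:
{"op": "jog_arm", "data": {"increments": "-2 0 10 0 0 0; -2 0 20 0 0 0; -2 0 28 0 0 0; -2 0 34 0 0 0; -2 0 40 0 0 0; -2 0 45 0 0 0; -2 0 50 0 0 0; -2 0 54 0 0 0; -2 0 54 0 0 0"}}

```text
time: 9.7
ee_pos: [0.6575, -0.1203, 0.0968]
tcp_rot: [0.14, 0.99, -0.0, -0.0]
force: [-0.5, 0.3, -0.8]
finger_gap: -0.0001
```

```bash
python3 -c "
from h import *
inc(st((.055,0,.09)))"
```

```text
t 9.7 F [-0.46  0.32 -0.75] rotvec [-0.0001 -0.0004  0.    ] gap -5.006313517505337e-05
station xyz of TCP [np.float64(0.0573), np.float64(-0.0003), np.float64(0.0968)]
[ 0.6555 -0.1193  0.09  ] [2.3 0.3 6.8]
```

Call:
{"op": "jog_arm", "data": {"increments": "1 0 2 0 0 0; 1 0 4 0 0 0; 1 0 6 0 0 0; 1 0 8 0 0 0; 1 0 8 0 0 0; 1 0 8 0 0 0"}}

```text
time: 10.3
ee_pos: [0.6575, -0.1203, 0.0931]
tcp_rot: [0.14, 0.99, 0.001, 0.001]
force: [-10.8, 2.6, 29.2]
finger_gap: 0.0006
```

```bash
python3 -c "
from h import *
inc(st((.055,0,.09)))"
```

```text
t 10.3 F [-10.83   2.62  29.25] rotvec [ 0.0015  0.0024 -0.0002] gap 0.0005756710811793407
station xyz of TCP [np.float64(0.0572), np.float64(-0.0004), np.float64(0.0931)]
[ 0.6555 -0.1193  0.09  ] [2.2 0.3 3.1]
```

The tip is at z=0.0931 with 29 N, so the lever is on its stop. Straight up and out.

Call:
{"op": "jog_arm", "data": {"increments": "0 0 -5 0 0 0; 0 0 -15 0 0 0; 0 0 -30 0 0 0; 0 0 -45 0 0 0; 0 0 -65 0 0 0; 0 0 -90 0 0 0; 0 0 -120 0 0 0; 0 0 -140 0 0 0; 0 0 -140 0 0 0"}}

```text
time: 11.2
ee_pos: [0.6581, -0.1206, 0.2341]
tcp_rot: [0.14, 0.99, 0.0, 0.003]
force: [1.1, -0.2, -0.1]
finger_gap: 0.0004
```

Call:
{"op": "jog_arm", "data": {"increments": "30 0 0 0 0 0; 70 0 0 0 0 0; 110 0 0 0 0 0; 150 0 0 0 0 0; 190 0 0 0 0 0; 220 0 0 0 0 0; 230 0 0 0 0 0; 230 0 0 0 0 0; 230 0 0 0 0 0"}}

```text
time: 12.1
ee_pos: [0.4365, -0.0564, 0.2298]
tcp_rot: [0.14, 0.99, 0.0, 0.0]
force: [0.6, -0.4, 0.0]
finger_gap: 0.0002
```

```bash
python3 -c "
from h import *
v=np.load('st.npy')
inc()
for n,b in (('scene',(220,200,420,390)),('top',(320,80,450,260))):
  im=grab_frame(n);overlay(n,im,v[:2],v[2],b,3,f'pics/e_{n}.png',tr=.085)
  for q in ('tray_lip','paddle','bottle','jar','tube_rack'):
    for d in tip_of(n,q):
      p=toworld(n,d['xyz']); l=p[:2]-v[:2]; c,s=np.cos(v[2]),np.sin(v[2]); print(n,q,round(d['conf'],2),p.round(3),np.round([c*l[0]+s*l[1],-s*l[0]+c*l[1],p[2]],4))"
```

```text
t 12.1 F [ 0.58 -0.41  0.01] rotvec [ 0.0003  0.0007 -0.0002] gap 0.00017368962561773208
station xyz of TCP [np.float64(-0.1728), np.float64(-0.0004), np.float64(0.2298)]
scene paddle 0.58 [ 0.656 -0.12   0.089] [ 0.0555 -0.0004  0.0886]
scene bottle 0.68 [0.733 0.057 0.004] [0.0802 0.1911 0.0039]
scene jar 0.94 [ 0.481 -0.304 -0.002] [-0.061  -0.2261 -0.0021]
scene tube_rack 0.59 [ 0.62  -0.325  0.002] [ 0.078  -0.2077  0.0018]
top tray_lip 0.65 [ 0.516 -0.079  0.042] [-0.0899  0.0005  0.0424]
top paddle 0.89 [ 0.651 -0.123  0.093] [ 0.0514 -0.0053  0.0926]
top bottle 0.96 [ 0.736  0.056 -0.004] [ 0.0838  0.1911 -0.0042]
top jar 0.81 [ 0.481 -0.305 -0.   ] [-0.0611 -0.2272 -0.0005]
top tube_rack 0.83 [ 0.615 -0.323  0.   ] [ 7.240e-02 -2.069e-01  1.000e-04]
top tube_rack 0.51 [ 0.594 -0.103  0.032] [-0.0088 -0.0018  0.032 ]
```

View pics/e_scene.png

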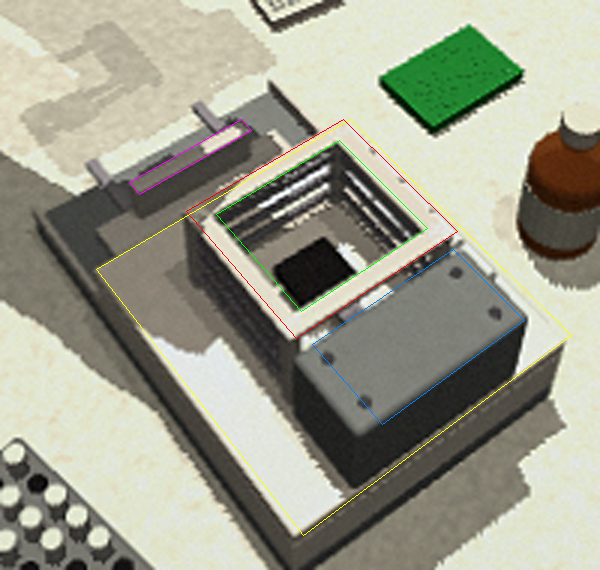

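The paddle is down at about 0.09 m, at crop (315,275). The tray lip is at home and the arm is clear. Handing in.

```bash
python3 -c "
from h import *
print(job_done())"
```

```text
the job is handed in; nothing more can be done
None
```

I pushed the tray home by its lip with shut fingers, then pressed the lever down through the window and drew the arm back clear. The job was handed in at about 13 s of the 45 s; no verdict was reported.

- **Tray:** the push met its stop with the force rising to about 25 N. The lip now measures -89.9 mm in the station frame, against -90 mm expected at home.
- **Lever:** the tip stopped at 93.1 mm under 29 N. The networks put the paddle at 89 mm (scene) and 93 mm (top), against 93 mm for fully down.
- **Bottle, jar and rack:** they measure within about 4 mm of where they were at the start, which is the networks' own error.
- **Guard and microplate:** no contact showed in the forces I read between moves. I did not measure the microplate after the push, since the housing and the arm hide it from both cameras.
- **Network errors:** a few detections were plainly wrong, such as a "window" on the bench and a second "tube_rack" inside the station. I discarded them by checking against the pictures.

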